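# Close the air-line filter pot with its bayonet lid

## Robot

A 7-joint arm with a two-finger parallel gripper is mounted at the origin on the work surface. World frame = base frame: x ahead of the robot, y to its left, z up, the work surface at z = 0. Lengths are in mm, angles in rad, forces in N, time in s.
With the tool pointing down it reaches from about 425 to 925 mm from the base axis. Payload 6.8 kg.
Tool frame: the origin (TCP) lies on the centre line of the jaws, within the pads' length; the fingertips stand bot.tips_ahead ahead of it and the grasp point (between the pads) lies 5 mm behind it (bot.tips_ahead is the distance from the TCP to the fingertips, in mm); z points along the fingers, y is the line along which they close (so a half turn about z gives the same grasp; the last joint's range is limited). The gripper opens to 88 mm and grips with 3 to 60 N. Pads are 20 mm wide; open, the fingers measure 115 mm over their backs; the gripper's body (75 mm by 178 mm) begins 61 mm behind the grasp point.
Start: joints at [-1.332, 0.477, 0.022, 1.555, -0.011, 1.109, -0.083], TCP at [229.423, 634.832, 236.664] pointing down, gripper open.
Joint ranges: [-2.96, 2.96], [-0.34, 2.1], [-1.41, 1.46], [0.24, 2.44], [-1.37, 4.51], [0.17, 1.92], [-2.96, 2.96]. Speed limits (rad/s): [2.39, 2.39, 3.14, 3.14, 3.14, 3.14, 3.14].

## Interface

Orientations are given as a unit quaternion [w, x, y, z].
In Python, from cell import bot, snapshot gives the robot as it stands. The module is installed in compiled form; this text tells all that it offers.
- The arm moves only by the shell command python3 -m jog 'ROWS' [FORCE]. ROWS is JSON, a list of rows, each an object with "delta_pos": the shift along the tool's x, y, z in mm, a list of three; "delta_rot": the turn, a rotation vector about the tool's x, y, z in degrees, a list of three; "fingers": the closure in counts, from 0 (fully open) to 255 (shut). A call has exactly 8 rows; each row shifts and turns the commanded pose from where the row before left it, along the tool's axes as they then stand; what a row does not reach is not made up. A row lasts 1/10 s, in which the tool goes at most 50 mm and 8.59 degrees, less where a joint would pass 70% of its speed; a pose out of reach is approached as far as the arm can. A call with a gripper value outside its range is refused whole. The fingers move at their own pace and stop on an object; FORCE is the grip in N (left out, the last holds). Time passes only in rows, so rows that do not move let the fingers close, or fill a call up. It gives the time, the measured TCP pose, the force, the opening and the grip force at its end, in the units of the state.
- bot.read_state(): the state, without advancing time (a new reading comes with each control period).
- snapshot(name): name is "side" or "top"; returns a dict with "frame" (384x512x3 uint8, red, green, blue), "fx", "fy", "cx", "cy" (pixels), "rvec" (rotation vector, rad) and "tvec" (3), from world to camera coordinates, as OpenCV has them. Camera axes: x right, y down, z forward; pixel columns grow to the right and rows downward; lengths in mm; the calibration is good to about 2 mm. A picture is of the moment at which its call begins. There is no depth.
- bot.finish_job(): hands the job in; it is judged then, once.
The state is a dict: "time": time; "joint_pos": joint angles; "joint_velocities": joint speeds; "joint_efforts": joint torques, N m; "eef_pos": TCP position; "ee_rot": TCP orientation; "force": force on the tool from outside, world axes, zero at the start; "torque": the same for the moment, N m; "gripper_width": opening from 0.0 (shut) to 1.0 (fully open); "gripper_force": force on a finger pad.
Only numpy, scipy, OpenCV 4.12 (cv2) and the standard library are available. Lean on these libraries where they do the work, as an engineer would, in place of code of your own. Each camera call takes 0.05 s, during which the arm holds its last target. There are 200 camera calls.

## Task

Close the air filter pot on the bench: pick up its lid by the grip bar, set it into the pot's mouth with its two lugs in the two slots of the rim, push it down against the spring and turn it clockwise (seen from above) about a quarter turn, up to the stop, so that the bar lies in line with the two pipe ports. Then let go, so that the spring lifts the lid into its lock. Leave the tub, the marble offcut, the brush and the hammer where they are.

Things in the scene. Friction and masses are not known exactly. Their poses are not given: they have to be found in the camera images.
- pot: Fixed upright round filter pot, grey, 140 mm outside diameter, rim 110 mm above the bench, on a 150 mm square base plate. Origin: on its axis at bench level, z up. Its x axis runs through two opposite pipe ports (34 mm diameter, centred 55 mm up, reaching 106 mm from the axis). Pushed-in lid turns clockwise only, 80 degrees from the slots to a stop (+-4 degrees) where its bar lies along this x axis.
- slots (a point): Centre of the pot's mouth, level with the rim top. Mouth 98 mm wide inside a steel rim ring. Two opposite open slots in the ring, 36 degrees wide and reaching out to 66 mm radius, let the lid's lugs (23 degrees wide) in. The line through both slots lies 80 degrees anticlockwise (seen from above) from this point's x axis, which is the pot's x axis.
- spring_plate (a point): Centre of the top of the white spring plate in the mouth, 10 mm below the rim; it carries the lid. Yields from about 5 N, 0.6 N more per mm, 22 mm travel. Lugs pass under the ring when the lid is at least 14 mm below its free rest (aim for 17 to 20). At the stop the released lid rises 4 mm into a recess, locked, 10 mm below its free rest.
- lid_center (a point): Loose lid's centre: on its axis, 31 mm above its underside, 31 mm below its bar's top. x along the bar and lugs (both ends alike), z up. Starts upright on the bench. In the slots on the spring plate this point is 131 mm above the bench; locked, 121 mm. Fingers may press on the drum's flat top either side of the bar and turn the bar between them, or grip the bar.
- lid: The same lid, about 0.3 kg, origin at the centre of its underside. Upwards: 4 rubber feet (4 mm); aluminium drum 92 mm in diameter, from 4 to 26 mm, flat top; black grip bar across it, 86 mm long, 20 mm wide, from 26 to 62 mm, upright sides. Two opposite lugs, 20 mm wide, from 4 to 12 mm, reach 58 mm from the axis, below the bar's ends.
- tub: White plastic tub, 104 mm wide, 75 mm high; bystander. Origin: centre of its underside.
- offcut: Marble offcut block 90 x 60 x 40 mm; bystander. Origin: centre of its underside.
- brush: Hand brush 200 mm long, lying along its x axis; bystander. Origin on its underside.
- hammer: Hammer 240 mm long, lying along its x axis; bystander. Origin on its underside.
Mind the look-alikes: they are no part of the job. Leave any brown or green look-alike of the lid alone.

How it is judged (in metres and radians):
On the way, in this order (a step that is already met when the one before it is completed fails the run):
1. the lid is pushed fully in through the slots against the spring, not yet turned (horizontal distance between lid_center and pot below 0.007 m and z of lid_center in the frame of pot below 0.1185 m and angle between the x axis of lid_center and the x axis of pot, either way round above 1 rad and angle between lid_center's own z axis and vertical below 0.1 rad), for 0.05 s.
2. the lid is locked: turned to the stop and lifted into the recess by the spring (horizontal distance between lid_center and pot below 0.006 m and z of lid_center in the frame of pot between 0.1185 and 0.124 m and angle between the x axis of lid_center and the x axis of pot, either way round below 0.14 rad and angle between lid_center's own z axis and vertical below 0.06 rad), for 0.2 s.
At the end, for the whole second after the job is handed in: The lid is locked in the pot and at rest: its axis within 6 mm of the pot's, its bar within 0.14 rad (8 degrees) of the line of the ports, upright within 0.06 rad, and its centre point 118.5 to 124 mm above the bench, which is the height in the lock recess (all of step 2 and linear speed of lid below 0.01 m/s and angular speed of lid below 0.1 rad/s); the robot touches nothing.
It fails at once if the tub is moved more than 30 mm (distance of tub from where it was at the start of the episode above 0.03 m).
It fails at once if the marble offcut is moved more than 30 mm (distance of offcut from where it was at the start of the episode above 0.03 m).
It fails at once if the brush is moved more than 30 mm (distance of brush from where it was at the start of the episode above 0.03 m).
It fails at once if the hammer is moved more than 30 mm (distance of hammer from where it was at the start of the episode above 0.03 m).
It also fails if it takes over 64 s, if anything falls off the work surface, if the arm or the gripper's body presses on something with over 40 N, if the wrist force passes 120 N, or if a joint passes its speed limit or range.

## Working session

There is one attempt and no reset: what is moved stays moved. The work goes in short steps, Python scripts to look and compute and a shell command to move; the robot and the scene stay as the last step left them, time stands still between calls to the robot, and variables do not carry over. Pictures are saved under pics/ and viewed, at most 10 in all, crops included, and the job is handed in when it is done.

```bash
mkdir -p pics; python3 - <<'E'
from cell import bot, snapshot
import cv2,pickle
for n in("side","top"):
    s=snapshot(n);pickle.dump(s,open(f"{n}0.pkl","wb"));cv2.imwrite(f"pics/{n}0.png",cv2.resize(s["frame"][:,:,::-1],(800,600),interpolation=cv2.INTER_CUBIC));print(n,s["fx"],s["cx"],s["rvec"],s["tvec"])
print(bot.read_state(),bot.tips_ahead)
E
```

```text
side 429.41263088675333 256.40196985079325 [ 2.22380191 -0.42592587  0.17219168] [-479.87996489  224.85751852 1081.47977245]
top 417.80914633861687 251.6077686476067 [ 2.15702083 -2.14399411  0.18361508] [  17.71260823  530.81352766 1148.64776411]
{'time': 0.1, 'joint_pos': array([-1.33213003,  0.47774724,  0.02237046,  1.55632933, -0.01149131,
        1.10929821, -0.08313344]), 'joint_velocities': array([ 0.00044165, -0.00255675, -0.00023244, -0.00498687, -0.00013955,
       -0.00090053, -0.00044695]), 'joint_efforts': array([ 4.43920260e-03, -5.84085917e+01,  1.54025037e+00, -2.73310179e+01,
       -5.41730784e-02,  1.31790419e-02,  5.45382943e-05]), 'eef_pos': array([229.25717962, 634.3283775 , 235.76930692]), 'ee_rot': array([-7.24546198e-05,  1.72532445e-01,  9.85003488e-01, -8.23594072e-04]), 'force': array([ 0.35066673, -0.12116825, -0.20648826]), 'torque': array([ 0.03367753,  0.03154609, -0.00331191]), 'gripper_force': 0.0, 'gripper_width': 0.9955677662526954} 14.0
```

View pics/top0.png

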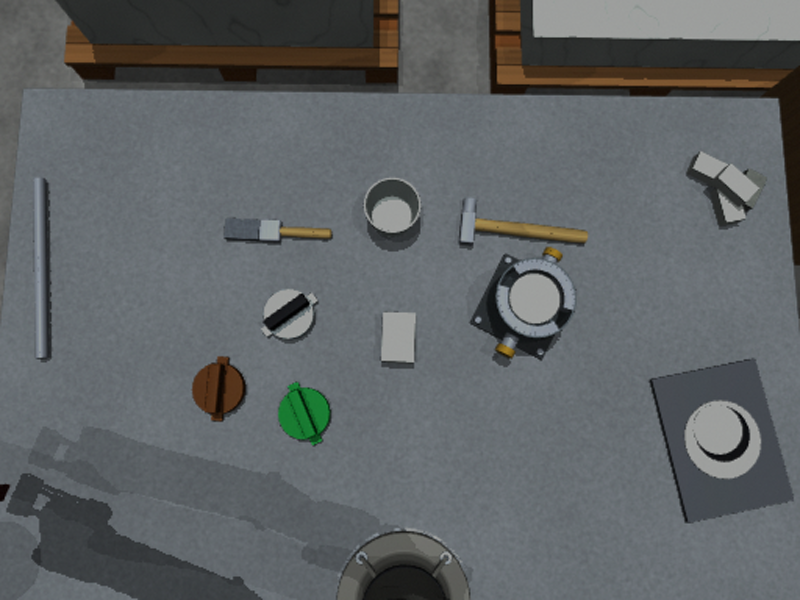

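View pics/side0.png

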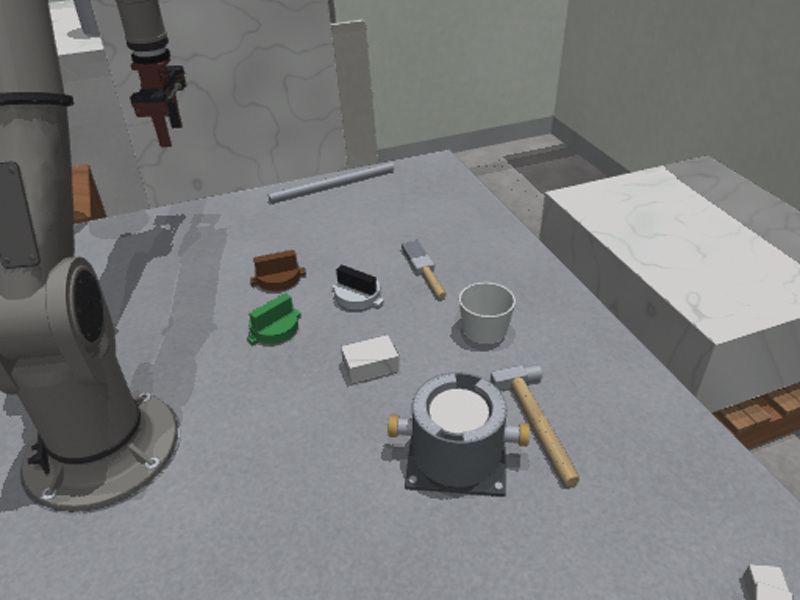

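In the top view the candidates for the lid are silver with a black bar (288,314), brown (218,389) and green (304,413). The silver one fits the description: aluminium drum and black bar. The pot is at (535,298), with its ports at (551,255) and (507,348). The tub (392,207), offcut (398,337), brush (275,230) and hammer (525,225) are bystanders. I'll confirm with one enlarged crop of lid and pot.

```bash
cat > h.py <<'E'
import cv2,numpy as np,pickle
def ray(s,uv,z):
    R=cv2.Rodrigues(np.array(s["rvec"]))[0];t=np.array(s["tvec"]).ravel()
    d=R.T@np.array([(uv[0]-s["cx"])/s["fx"],(uv[1]-s["cy"])/s["fy"],1]);c=-R.T@t
    return (c+d*(z-c[2])/d[2])[:2]
def proj(s,P):
    K=np.array([[s["fx"],0,s["cx"]],[0,s["fy"],s["cy"]],[0,0,1.]])
    return cv2.projectPoints(np.array(P,float).reshape(-1,1,3),np.array(s["rvec"]),np.array(s["tvec"]),K,None)[0].reshape(-1,2)
def lid_pts(x,y,a,z0=0):
    "bar top outline and lug tips, z0=underside"
    c,s_=np.cos(a),np.sin(a);L=[(43,10,62),(-43,10,62),(-43,-10,62),(43,-10,62),(58,0,12),(-58,0,12)]
    return [(x+c*p-s_*q,y+s_*p+c*q,z0+h) for p,q,h in L]
E
python3 - <<'E'
from h import *
s=pickle.load(open("top0.pkl","rb"));f=s["frame"]
b=f[175:230,160:210].copy()  # lid
a=cv2.resize(f[180:222,164:206,::-1],(400,400),interpolation=cv2.INTER_NEAREST)
p=cv2.resize(f[153:237,298:382,::-1],(400,400),interpolation=cv2.INTER_CUBIC)
cv2.imwrite("pics/crop1.png",np.hstack([a,p]))
g=f[180:222,164:206].max(2)<50
n,l,st,ce=cv2.connectedComponentsWithStats(g.astype(np.uint8));i=1+st[1:,4].argmax()
pts=np.argwhere(l==i)[:,::-1]+[164,180]
r=cv2.minAreaRect(pts.astype(np.float32));print(st[i],r)
bx=cv2.boxPoints(r);print([ray(s,q,62).round(1) for q in bx],ray(s,r[0],62))
# ports/orange
hsv=cv2.cvtColor(f,cv2.COLOR_RGB2HSV)
m=cv2.inRange(hsv,(12,170,120),(25,255,255));m[:,:290]=0;m[:153]=0;m[237:]=0
n,l,st,ce=cv2.connectedComponentsWithStats(m)
for k in range(1,n):
    if st[k,4]>10:print(ce[k],st[k],ray(s,ce[k],60))
# spring plate
w=(f.min(2)>170).astype(np.uint8);w[:,:310]=0;w[:,:][153>np.arange(384)]=0
n,l,st,ce=cv2.connectedComponentsWithStats(w)
for k in range(1,n):
    if st[k,4]>150:print(ce[k],st[k],ray(s,ce[k],100))
E
```

```text
[  5   8  29  24 274] ((183.12159729003906, 199.770263671875), (8.834820747375488, 30.456884384155273), 54.46232223510742)
[array([484.8, 252.1]), array([534.9, 185. ]), array([514.7, 170.2]), array([464.9, 237.3])] [499.71284155 211.27777021]
[354.42307692 161.34615385] [351 159   8   6  26] [ 613.46189495 -270.52418976]
[323.34375 223.5625 ] [320 221   8   6  32] [ 436.19928242 -178.12122561]
```

View pics/crop1.png

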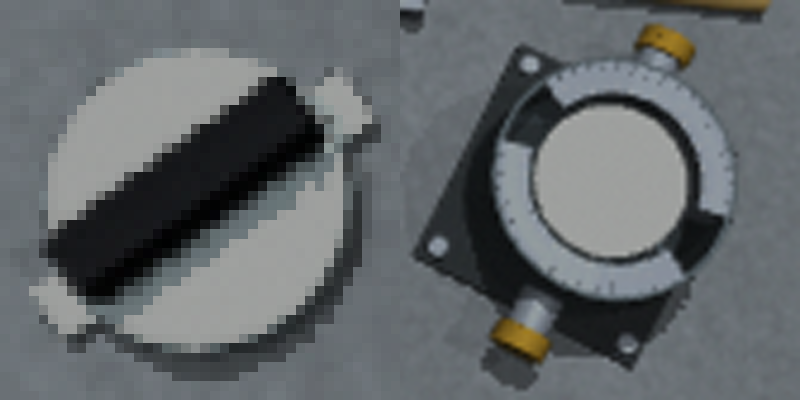

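The crop confirms it: left, the aluminium drum with black bar and two lugs; right, the open pot with slots at about (540,118) and (697,238) in the crop and ports at (665,45) and (520,340). Next I fit both models to the masks in the two views.

```bash
cat >> h.py <<'E'
from scipy.optimize import minimize
U=8
def hull(s,P):
    m=np.zeros((384*U//4*1,1),np.uint8)
    return cv2.convexHull(proj(s,P).astype(np.float32)).reshape(-1,2)
def softmask(s,P,roi):
    x0,y0,x1,y1=roi;h=(hull(s,P)-[x0-.5,y0-.5])*U
    m=np.zeros(((y1-y0)*U,(x1-x0)*U),np.uint8);cv2.fillPoly(m,[np.round(h*16).astype(np.int32)],1,shift=4)
    return m.reshape(y1-y0,U,x1-x0,U).mean((1,3))
def box(x,y,a,z0=0,z1=26,z2=62):
    c,s_=np.cos(a),np.sin(a)
    return [(x+c*p-s_*q,y+s_*p+c*q,z0+h) for p in(43,-43) for q in(10,-10) for h in(z1,z2)]
def circ(x,y,r,z):
    t=np.linspace(0,2*np.pi,72);return np.c_[x+r*np.cos(t),y+r*np.sin(t),z+0*t]
E
python3 - <<'E'
from h import *
S={n:pickle.load(open(n+"0.pkl","rb")) for n in("top","side")}
est=(499,211)
def blob(m,uv,r):
    n,l,st,ce=cv2.connectedComponentsWithStats(m.astype(np.uint8))
    x,y=np.int32(uv);k=l[y,x]
    print("blob",k,st[k],ce[k]);return (l==k)
T={}
for n,s in S.items():
    u=proj(s,[(499,211,44)])[0];x,y=np.int32(u);roi=(x-35,y-35,x+35,y+35)
    m=blob(s["frame"].max(2)<50,u,35);T[n]=(roi,m[roi[1]:roi[3],roi[0]:roi[2]].astype(float))
def cost(p,ns):return sum(abs(softmask(S[n],box(*p),T[n][0])-T[n][1]).sum() for n in ns)
for ns in(("top",),("side",),("top","side")):
    r=minimize(cost,[499,211,-.93],args=(ns,),method="Nelder-Mead",options=dict(initial_simplex=[[499,211,-.93],[507,211,-.93],[499,219,-.93],[499,211,-.8]]));print(ns,r.x,np.degrees(r.x[2]),r.fun)
# pot
for n,s in S.items():
    g=s["frame"]
    if n=="top":uv=(342,191)
    else:uv=(459*.64,410*.64)
    print(n,g[int(uv[1]),int(uv[0])])
    c0=g[int(uv[1]),int(uv[0])].astype(int);m=blob(abs(g.astype(int)-c0).max(2)<18,uv,40)
    q=np.argwhere(m)[:,::-1].astype(float);w=ray(s,q.mean(0),100);print("plate",w, len(q), softmask(s,circ(*w,40,100),(0,0,512,384)).sum())
s=S["top"]
for zz in(110,):
    sl=[ray(s,(298+a*.21-.5,153+b*.21-.5),105) for a,b in((140,118),(297,238))]
    d=sl[0]-sl[1];print("slots",sl,sum(sl)/2,np.degrees(np.arctan2(*d[::-1])),np.hypot(*d))
p=np.array([613.5,-270.5])-[436.2,-178.1];print("ports",np.degrees(np.arctan2(p[1],p[0])))
E
```

```text
blob 32 [169 188  29  24 274] [183.13138686 199.75182482]
blob 36 [216 170  24  19 285] [227.64561404 178.86315789]
('top',) [502.50880304 213.4114485   -0.92603686] -53.05800360938486 26.0625
('side',) [499.67729966 213.34875931  -1.04315217] -59.768216874117066 51.828125
('top', 'side') [502.19663744 213.6751109   -0.94951283] -54.40307785092302 91.890625
top [158 160 158]
blob 37 [326 176  32  31 770] [341.72337662 190.67922078]
plate [ 522.67257856 -222.42851498] 770 677.6875
side [206 204 204]
blob 18 [275 249  38  28 804] [293.35323383 262.45771144]
plate [ 521.3719419  -225.45712723] 804 715.015625
slots [array([ 558.3575251 , -181.92009729]), array([ 490.14384685, -269.36185368])] [ 524.25068598 -225.64097549] 52.0420587000673 110.90160802849572
ports -27.526299563102736
```

```bash
R='{"delta_pos":[-32,-24,6],"delta_rot":[0,0,0],"fingers":0}'
python3 -m jog '[{"delta_pos":[-32,-24,6],"delta_rot":[0,0,0],"fingers":0},{"delta_pos":[-32,-24,6],"delta_rot":[0,0,0],"fingers":0},{"delta_pos":[-32,-24,6],"delta_rot":[0,0,0],"fingers":0},{"delta_pos":[-32,-24,6],"delta_rot":[0,0,0],"fingers":0},{"delta_pos":[-32,-24,6],"delta_rot":[0,0,0],"fingers":0},{"delta_pos":[-32,-24,6],"delta_rot":[0,0,0],"fingers":0},{"delta_pos":[-32,-24,6],"delta_rot":[0,0,0],"fingers":0},{"delta_pos":[-32,-24,6],"delta_rot":[0,0,0],"fingers":0}]'
python3 -m jog '[{"delta_pos":[-36,-28,10],"delta_rot":[0,0,0],"fingers":0},{"delta_pos":[-36,-28,10],"delta_rot":[0,0,0],"fingers":0},{"delta_pos":[-36,-28,10],"delta_rot":[0,0,0],"fingers":0},{"delta_pos":[-36,-28,10],"delta_rot":[0,0,0],"fingers":0},{"delta_pos":[0,0,0],"delta_rot":[0,0,8.4],"fingers":0},{"delta_pos":[0,0,0],"delta_rot":[0,0,8.4],"fingers":0},{"delta_pos":[0,0,0],"delta_rot":[0,0,8.4],"fingers":0},{"delta_pos":[0,0,0],"delta_rot":[0,0,8.4],"fingers":0}]'
cat >> h.py <<'E'
from scipy.spatial.transform import Rotation as Ro
def tool(st):
    q=st["ee_rot"];R=Ro.from_quat([q[1],q[2],q[3],q[0]]).as_matrix();return R
def togo(st,target,yang):
    "world target TCP, desired world angle of tool y (deg) -> tool-axes delta, deg about tool z, tilt"
    R=tool(st);cur=np.degrees(np.arctan2(R[1,1],R[0,1]));dz=-((yang-cur+180)%360-180)
    print("tcp",st["eef_pos"].round(1),"yang",cur.round(2),"d_tool",(R.T@(np.array(target)-st["eef_pos"])).round(1),"rotz",round(dz,2),"tilt(deg x,y)",np.degrees(R[:2,2]).round(2),"F",st["force"].round(1),"w",round(st["gripper_width"]*88,1),st["gripper_force"],"t",st["time"],"j7",st["joint_pos"][6])
E
python3 - <<'E'
from h import *
from cell import bot
togo(bot.read_state(),(502,213.5,44),36.5)
E
```

```text
time: 0.9
eef_pos: [405.4, 365.6, 188.2]
ee_rot: [-0.0, 0.172, 0.985, -0.0]
force: [0.7, -0.0, 0.1]
gripper_width: 0.999
gripper_force: 0.0
time: 1.7
eef_pos: [502.1, 212.6, 148.3]
ee_rot: [-0.0, 0.453, 0.892, -0.0]
force: [-0.2, 0.4, 0.5]
gripper_width: 1.001
gripper_force: 0.0
tcp [502.1 212.6 148.3] yang 36.16 d_tool [  0.7   0.5 104.3] rotz -0.34 tilt(deg x,y) [-0.04 -0.02] F [-0.2  0.4  0.5] w 88.1 0.0 t 1.7 j7 0.25515391732912174
```

```bash

python3 -m jog '[{"delta_pos":[0,0,20],"delta_rot":[0,0,0],"fingers":0},{"delta_pos":[0,0,20],"delta_rot":[0,0,0],"fingers":0},{"delta_pos":[0,0,20],"delta_rot":[0,0,0],"fingers":0},{"delta_pos":[0,0,15],"delta_rot":[0,0,0],"fingers":0},{"delta_pos":[0,0,10],"delta_rot":[0,0,0],"fingers":0},{"delta_pos":[0.7,0.5,10],"delta_rot":[0,0,0],"fingers":0},{"delta_pos":[0,0,6],"delta_rot":[0,0,0],"fingers":0},{"delta_pos":[0,0,3],"delta_rot":[0,0,0],"fingers":0}]' 40 | head -3
python3 - <<'E'
from h import *
from cell import bot,snapshot
togo(bot.read_state(),(502,213.5,44),36.5)
s=snapshot("side");cv2.imwrite("pics/pre.png",cv2.resize(s["frame"][140:230,170:290,::-1],(800,600),interpolation=cv2.INTER_CUBIC))
E
```

```text
time: 2.5
eef_pos: [502.2, 213.9, 44.3]
ee_rot: [-0.0, 0.45, 0.893, -0.0]
tcp [502.2 213.9  44.3] yang 36.54 d_tool [-0.2 -0.4  0.3] rotz 0.04 tilt(deg x,y) [-0.01 -0.01] F [-0.7 -1.9  0.6] w 88.0 0.0 t 2.5 j7 0.3162181983955418
```

View pics/pre.png

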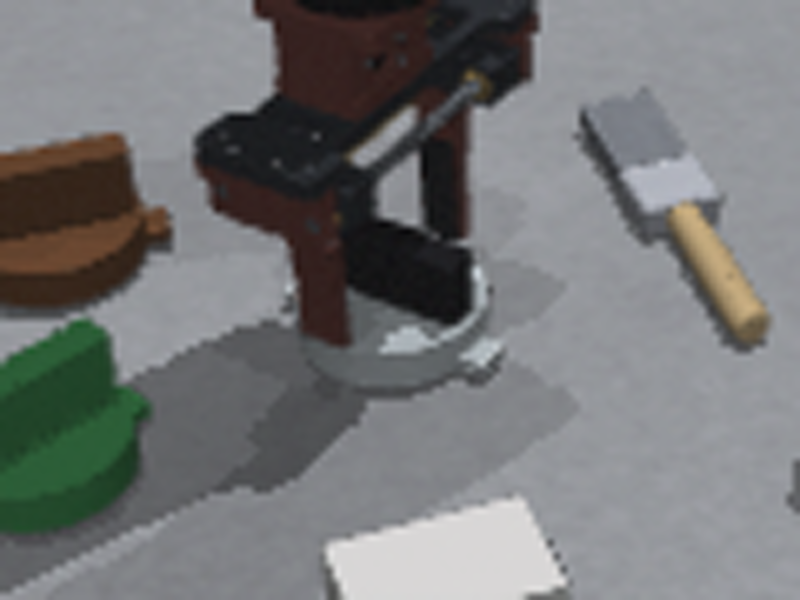

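The fingers straddle the bar, with one finger at about (325,280), the other at (445,180) and the bar between them at (410,270). Closing now.

```bash

python3 -m jog '[{"delta_pos":[0,0,0],"delta_rot":[0,0,0],"fingers":140},{"delta_pos":[0,0,0],"delta_rot":[0,0,0],"fingers":255},{"delta_pos":[0,0,0],"delta_rot":[0,0,0],"fingers":255},{"delta_pos":[0,0,0],"delta_rot":[0,0,0],"fingers":255},{"delta_pos":[0,0,0],"delta_rot":[0,0,0],"fingers":255},{"delta_pos":[0,0,0],"delta_rot":[0,0,0],"fingers":255},{"delta_pos":[0,0,0],"delta_rot":[0,0,0],"fingers":255},{"delta_pos":[0,0,0],"delta_rot":[0,0,0],"fingers":255}]' 40
python3 -c "
from h import *
from cell import bot
togo(bot.read_state(),(502,213.5,44),36.5)"
```

```text
time: 3.35
eef_pos: [502.3, 213.8, 44.7]
ee_rot: [-0.0, 0.45, 0.893, 0.0]
force: [0.3, -0.1, -1.1]
gripper_width: 0.312
gripper_force: 0.0
tcp [502.3 213.8  44.7] yang 36.53 d_tool [-0.1 -0.4  0.7] rotz 0.03 tilt(deg x,y) [0. 0.] F [ 0.3 -0.1 -1.1] w 27.4 0.0 t 3.35 j7 0.31609741468448976
```

```bash

python3 -m jog '[{"delta_pos":[0,0,0],"delta_rot":[0,0,0],"fingers":255},{"delta_pos":[0,0,0],"delta_rot":[0,0,0],"fingers":255},{"delta_pos":[0,0,0],"delta_rot":[0,0,0],"fingers":255},{"delta_pos":[0,0,0],"delta_rot":[0,0,0],"fingers":255},{"delta_pos":[0,0,0],"delta_rot":[0,0,0],"fingers":255},{"delta_pos":[0,0,0],"delta_rot":[0,0,0],"fingers":255},{"delta_pos":[0,0,0],"delta_rot":[0,0,0],"fingers":255},{"delta_pos":[0,0,-2],"delta_rot":[0,0,0],"fingers":255}]' 40
python3 -m jog '[{"delta_pos":[0,0,-8],"delta_rot":[0,0,0],"fingers":255},{"delta_pos":[0,0,-20],"delta_rot":[0,0,0],"fingers":255},{"delta_pos":[0,0,-25],"delta_rot":[0,0,0],"fingers":255},{"delta_pos":[0,0,-25],"delta_rot":[0,0,0],"fingers":255},{"delta_pos":[0,0,-25],"delta_rot":[0,0,0],"fingers":255},{"delta_pos":[0,0,-25],"delta_rot":[0,0,0],"fingers":255},{"delta_pos":[0,0,-15],"delta_rot":[0,0,0],"fingers":255},{"delta_pos":[0,0,0],"delta_rot":[0,0,0],"fingers":255}]'
python3 -c "
from h import *
from cell import bot
togo(bot.read_state(),(522.5,-224,190),-37.8)"
```

```text
time: 4.15
eef_pos: [501.9, 213.7, 46.3]
ee_rot: [-0.0, 0.45, 0.893, -0.0]
force: [-0.9, 0.8, -1.8]
gripper_width: 0.228
gripper_force: 40.0
time: 4.95
eef_pos: [503.4, 214.3, 192.1]
ee_rot: [0.001, 0.45, 0.893, 0.002]
force: [-0.9, 1.6, -2.2]
gripper_width: 0.224
gripper_force: 40.0
tcp [503.4 214.3 192.1] yang 36.52 d_tool [-363.6 -245.5    1.1] rotz 74.32 tilt(deg x,y) [0.21 0.14] F [-0.9  1.6 -2.2] w 19.7 39.997578263282776 t 4.95 j7 0.24006497032270116
```

```bash

python3 -m jog '[{"delta_pos":[-20,-13.5,0],"delta_rot":[0,0,0],"fingers":255},{"delta_pos":[-40,-27,0],"delta_rot":[0,0,0],"fingers":255},{"delta_pos":[-40,-27,0],"delta_rot":[0,0,0],"fingers":255},{"delta_pos":[-40,-27,0],"delta_rot":[0,0,0],"fingers":255},{"delta_pos":[-40,-27,0],"delta_rot":[0,0,0],"fingers":255},{"delta_pos":[-40,-27,0],"delta_rot":[0,0,0],"fingers":255},{"delta_pos":[-40,-27,0],"delta_rot":[0,0,0],"fingers":255},{"delta_pos":[-40,-27,0],"delta_rot":[0,0,0],"fingers":255}]' |head -2
python3 -m jog '[{"delta_pos":[-40,-27,0],"delta_rot":[0,0,0],"fingers":255},{"delta_pos":[-23.6,-16,0],"delta_rot":[0,0,0],"fingers":255},{"delta_pos":[0,0,0],"delta_rot":[0,0,8],"fingers":255},{"delta_pos":[0,0,0],"delta_rot":[0,0,8],"fingers":255},{"delta_pos":[0,0,0],"delta_rot":[0,0,8],"fingers":255},{"delta_pos":[0,0,0],"delta_rot":[0,0,8],"fingers":255},{"delta_pos":[0,0,0],"delta_rot":[0,0,8],"fingers":255},{"delta_pos":[0,0,0],"delta_rot":[0,0,8],"fingers":255}]'|head -2
python3 -m jog '[{"delta_pos":[0,0,0],"delta_rot":[0,0,8],"fingers":255},{"delta_pos":[0,0,0],"delta_rot":[0,0,8],"fingers":255},{"delta_pos":[0,0,0],"delta_rot":[0,0,8],"fingers":255},{"delta_pos":[0,0,0],"delta_rot":[0,0,2.3],"fingers":255},{"delta_pos":[0,0,0],"delta_rot":[0,0,0],"fingers":255},{"delta_pos":[0,0,0],"delta_rot":[0,0,0],"fingers":255},{"delta_pos":[0,0,0],"delta_rot":[0,0,0],"fingers":255},{"delta_pos":[0,0,0],"delta_rot":[0,0,0],"fingers":255}]'|head -2
python3 - <<'E'
from h import *
from cell import bot,snapshot
togo(bot.read_state(),(522.5,-224,190),-37.8)
im=[]
for n,uv in(("side",(290,230)),("top",(343,190))):
    s=snapshot(n);pickle.dump(s,open(n+"1.pkl","wb"));x,y=uv
    im.append(cv2.resize(s["frame"][y-70:y+70,x-45:x+45,::-1],(385,600),interpolation=cv2.INTER_CUBIC))
cv2.imwrite("pics/hover.png",np.hstack(im))
E
```

```text
time: 5.75
eef_pos: [517.1, -149.5, 188.8]
time: 6.55
eef_pos: [520.6, -224.1, 188.6]
time: 7.35
eef_pos: [521.3, -224.5, 189.5]
tcp [ 521.3 -224.5  189.5] yang -37.74 d_tool [ 1.1  0.7 -0.5] rotz 0.06 tilt(deg x,y) [-0.01  0.01] F [-1.   0.  -2.4] w 19.7 39.99753177165985 t 7.35 j7 0.006582715908916394
```

View pics/hover.png

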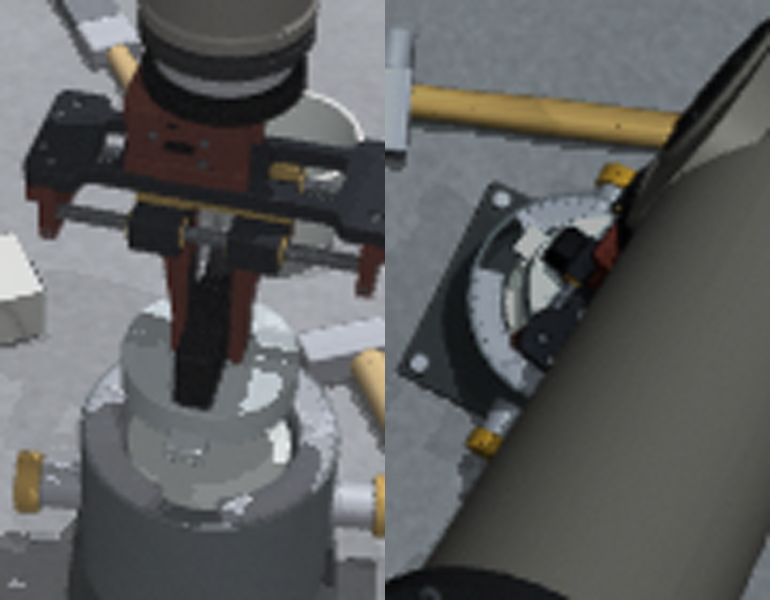

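Side view: the lid hangs over the mouth, drum centre about (210,370) and bar nearly in the line of sight. In the top view the arm covers most of it. I'll overlay the modelled outlines to check centring.

```bash
python3 - <<'E'
from h import *
def ov(s,curves,c,w,h,k):
    x,y=c;im=cv2.resize(np.ascontiguousarray(s["frame"][y-h:y+h,x-w:x+w,::-1]),None,fx=k,fy=k,interpolation=cv2.INTER_CUBIC)
    for P,col in curves:
        q=((proj(s,P)-[x-w,y-h]+.5)*k*16).astype(np.int32);cv2.polylines(im,[q],True,col,1,cv2.LINE_AA,4)
    return im
px,py=522.5,-224.;lx,ly=521.3,-224.5
S={n:pickle.load(open(n+".pkl","rb")) for n in("top0","side0","side1")}
pot=[(circ(px,py,70,110),(0,0,255)),(circ(px,py,49,110),(0,255,255)),(circ(px,py,70,3),(255,0,0))]
a=np.radians(52.2);sl=[[(px+r*np.cos(a+o+d),py+r*np.sin(a+o+d),110) for r,d in((49,-.314),(66,-.314),(66,.314),(49,.314))] for o in(0,np.pi)]
pot+=[(x,(255,0,255)) for x in sl]
lid=[(circ(lx,ly,46,171),(0,0,255)),(box(lx,ly,a,145)[1::2][:2]+box(lx,ly,a,145)[1::2][:1:-1],(0,255,0))]
A=ov(S["top0"],pot,(343,190),33,45,6);B=ov(S["side0"],pot,(294,275),33,45,6)
C=ov(S["side1"],lid,(290,230),33,45,6)
cv2.imwrite("pics/ov.png",np.hstack([A,B,C])[:, :]);
# numeric ring fit, top: bright blueish ring pixels
for n,cx in(("top0",(343,190)),("side0",(294,262))):
    s=S[n];g=cv2.cvtColor(s["frame"],cv2.COLOR_RGB2GRAY).astype(float);g=cv2.GaussianBlur(g,(0,0),.7)
    def edge(p,r=70,z=110):
        v=0
        for rr,sg in((r-4,1),(r+4,-1)):
            q=proj(s,circ(p[0],p[1],rr,z)).astype(np.float32);v+=sg*cv2.remap(g.astype(np.float32),q[:,0].copy(),q[:,1].copy(),1).mean()
        return -v
    for z,r in((110,70),(110,68)):
        R=minimize(edge,[px,py],args=(r,z),method="Nelder-Mead",options=dict(initial_simplex=[[px,py],[px+4,py],[px,py+4]]));print(n,r,R.x,R.fun)
E
```

```text
top0 70 [ 523.57270848 -223.27331583] -40.16303253173828
top0 68 [ 522.84335326 -221.40461073] -48.02613830566406
side0 70 [ 521.85176665 -223.53985078] -25.74114227294922
side0 68 [ 520.8363144  -226.64474114] -33.721519470214844
```

View pics/ov.png

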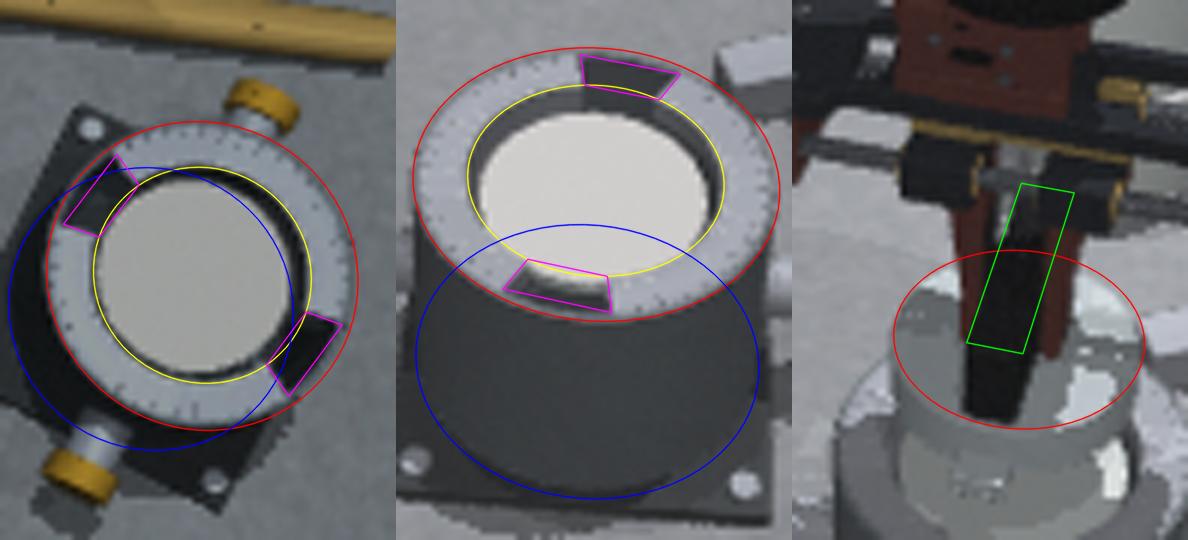

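The outlines match: pot at about (522,-224), lid centred under the TCP within about 1 mm, bar along the slot line. (That mosaic came out wider than intended; I'll keep later ones under 800 px.) Descending to the spring plate.

```bash

python3 -m jog '[{"delta_pos":[0.4,0.5,10],"delta_rot":[0,0,0],"fingers":255},{"delta_pos":[0,0,10],"delta_rot":[0,0,0],"fingers":255},{"delta_pos":[0,0,6],"delta_rot":[0,0,0],"fingers":255},{"delta_pos":[0,0,4],"delta_rot":[0,0,0],"fingers":255},{"delta_pos":[0,0,3],"delta_rot":[0,0,0],"fingers":255},{"delta_pos":[0,0,3],"delta_rot":[0,0,0],"fingers":255},{"delta_pos":[0,0,3],"delta_rot":[0,0,0],"fingers":255},{"delta_pos":[0,0,3],"delta_rot":[0,0,0],"fingers":255}]' 60
python3 -c "
from h import *
from cell import bot
togo(bot.read_state(),(522,-224,144.5),-37.8)"
```

```text
time: 8.25
eef_pos: [522.2, -224.5, 147.6]
ee_rot: [0.0, 0.898, 0.44, 0.0]
force: [0.6, -0.9, -2.1]
gripper_width: 0.229
gripper_force: 60.0
tcp [ 522.2 -224.5  147.6] yang -37.77 d_tool [ 0.3 -0.4  3.1] rotz 0.03 tilt(deg x,y) [ 0.02 -0.  ] F [ 0.6 -0.9 -2.1] w 20.1 59.997578859329224 t 8.25 j7 0.048928480657855725
```

```bash

python3 -m jog '[{"delta_pos":[0,0,2],"delta_rot":[0,0,0],"fingers":255},{"delta_pos":[0,0,2],"delta_rot":[0,0,0],"fingers":255},{"delta_pos":[0,0,2],"delta_rot":[0,0,0],"fingers":255},{"delta_pos":[0,0,2],"delta_rot":[0,0,0],"fingers":255},{"delta_pos":[0,0,2],"delta_rot":[0,0,0],"fingers":255},{"delta_pos":[0,0,2],"delta_rot":[0,0,0],"fingers":255},{"delta_pos":[0,0,0],"delta_rot":[0,0,0],"fingers":255},{"delta_pos":[0,0,0],"delta_rot":[0,0,0],"fingers":255}]' 60
python3 -m jog '[{"delta_pos":[0,0,2],"delta_rot":[0,0,0],"fingers":255},{"delta_pos":[0,0,2],"delta_rot":[0,0,0],"fingers":255},{"delta_pos":[0,0,2],"delta_rot":[0,0,0],"fingers":255},{"delta_pos":[0,0,2],"delta_rot":[0,0,0],"fingers":255},{"delta_pos":[0,0,1],"delta_rot":[0,0,0],"fingers":255},{"delta_pos":[0,0,0],"delta_rot":[0,0,0],"fingers":255},{"delta_pos":[0,0,0],"delta_rot":[0,0,0],"fingers":255},{"delta_pos":[0,0,0],"delta_rot":[0,0,0],"fingers":255}]' 60
python3 - <<'E'
from h import *
from cell import bot,snapshot
togo(bot.read_state(),(522,-224,126.5),-117.8)
s=snapshot("side");x,y=293,240
cv2.imwrite("pics/push.png",cv2.resize(s["frame"][y-50:y+50,x-60:x+60,::-1],(720,600),interpolation=cv2.INTER_CUBIC))
E
```

```text
time: 9.05
eef_pos: [522.1, -224.5, 136.2]
ee_rot: [-0.0, 0.898, 0.44, 0.0]
force: [-3.2, 2.1, 8.6]
gripper_width: 0.224
gripper_force: 60.0
time: 9.85
eef_pos: [522.2, -224.6, 127.7]
ee_rot: [-0.0, 0.898, 0.44, 0.0]
force: [-4.3, 2.4, 12.2]
gripper_width: 0.224
gripper_force: 60.0
tcp [ 522.2 -224.6  127.7] yang -37.78 d_tool [ 0.3 -0.5  1.2] rotz 80.02 tilt(deg x,y) [0.04 0.05] F [-4.3  2.4 12.2] w 19.7 60.00294327735901 t 9.85 j7 0.07052192830896675
```

View pics/push.png

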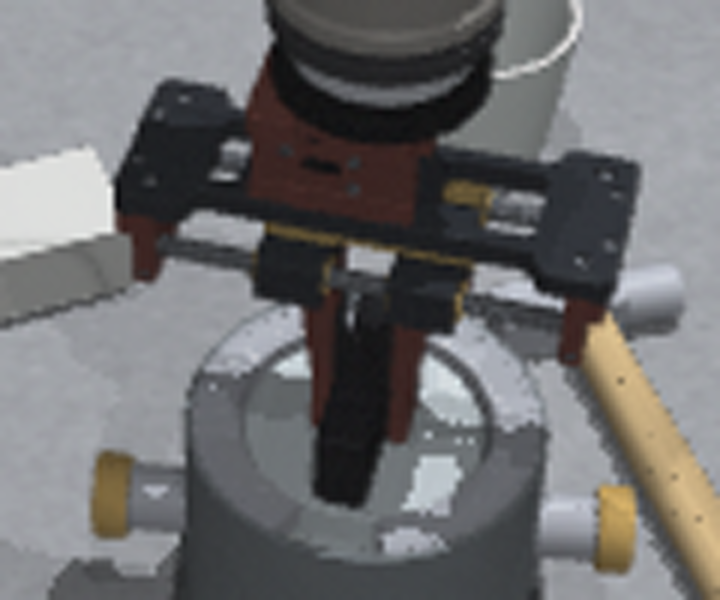

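The lid is in the mouth, drum centre about (370,440), with its lugs in the slots; about 14.6 N of spring force agrees with roughly 16 mm of travel. I push 2 mm more, relieve the side load, and turn.

```bash

python3 -m jog '[{"delta_pos":[0,-0.6,1],"delta_rot":[0,0,0],"fingers":255},{"delta_pos":[0,0,1],"delta_rot":[0,0,0],"fingers":255},{"delta_pos":[0,0,0],"delta_rot":[0,0,3],"fingers":255},{"delta_pos":[0,0,0],"delta_rot":[0,0,5],"fingers":255},{"delta_pos":[0,0,0],"delta_rot":[0,0,5],"fingers":255},{"delta_pos":[0,0,0],"delta_rot":[0,0,5],"fingers":255},{"delta_pos":[0,0,0],"delta_rot":[0,0,5],"fingers":255},{"delta_pos":[0,0,0],"delta_rot":[0,0,5],"fingers":255}]' 60
python3 -c "
from h import *
from cell import bot
s=bot.read_state();togo(s,(522,-224,126),-117.8);print(s['torque'])"
```

```text
time: 10.7
eef_pos: [523.8, -225.7, 126.7]
ee_rot: [0.002, 0.978, 0.208, 0.002]
force: [0.0, 0.4, 13.2]
gripper_width: 0.221
gripper_force: 60.0
tcp [ 523.8 -225.7  126.7] yang -65.93 d_tool [-1.  -2.3  0.7] rotz 51.87 tilt(deg x,y) [ 0.29 -0.14] F [ 0.   0.4 13.2] w 19.5 60.014174580574036 t 10.7 j7 -0.3234268042713582
[-0.07425542  0.40034876  0.32602561]
```

```bash

python3 -m jog '[{"delta_pos":[0,0,1],"delta_rot":[0,0,5],"fingers":255},{"delta_pos":[0,0,0],"delta_rot":[0,0,5],"fingers":255},{"delta_pos":[0,0,0],"delta_rot":[0,0,5],"fingers":255},{"delta_pos":[0,0,0],"delta_rot":[0,0,5],"fingers":255},{"delta_pos":[0,0,0],"delta_rot":[0,0,5],"fingers":255},{"delta_pos":[0,0,0],"delta_rot":[0,0,5],"fingers":255},{"delta_pos":[0,0,0],"delta_rot":[0,0,5],"fingers":255},{"delta_pos":[0,0,0],"delta_rot":[0,0,5],"fingers":255}]' 60
python3 -c "
from h import *
from cell import bot
s=bot.read_state();togo(s,(522,-224,126),-117.8);print(s['torque'])"
python3 -m jog '[{"delta_pos":[0,0,0],"delta_rot":[0,0,4],"fingers":255},{"delta_pos":[0,0,0],"delta_rot":[0,0,4],"fingers":255},{"delta_pos":[0,0,0],"delta_rot":[0,0,3],"fingers":255},{"delta_pos":[0,0,0],"delta_rot":[0,0,0],"fingers":255},{"delta_pos":[0,0,0],"delta_rot":[0,0,0],"fingers":255},{"delta_pos":[0,0,0],"delta_rot":[0,0,0],"fingers":255},{"delta_pos":[0,0,0],"delta_rot":[0,0,0],"fingers":255},{"delta_pos":[0,0,0],"delta_rot":[0,0,0],"fingers":255}]' 60
python3 -c "
from h import *
from cell import bot
s=bot.read_state();togo(s,(522,-224,126),-117.8);print(s['torque'])"
```

```text
time: 11.5
eef_pos: [523.3, -226.1, 125.7]
ee_rot: [0.001, 0.99, -0.139, 0.002]
force: [-1.8, -0.7, 13.8]
gripper_width: 0.221
gripper_force: 60.0
tcp [ 523.3 -226.1  125.7] yang -105.95 d_tool [-1.8 -1.7 -0.3] rotz 11.85 tilt(deg x,y) [ 0.24 -0.18] F [-1.8 -0.7 13.8] w 19.5 60.012075304985046 t 11.5 j7 -0.8791238971208435
[-0.24906431  0.58980635  0.31519093]
time: 12.3
eef_pos: [523.1, -226.2, 125.7]
ee_rot: [0.001, 0.973, -0.232, 0.002]
force: [-0.4, -0.6, 13.6]
gripper_width: 0.226
gripper_force: 60.0
tcp [ 523.1 -226.2  125.7] yang -116.84 d_tool [-2.  -1.5 -0.3] rotz 0.96 tilt(deg x,y) [ 0.24 -0.17] F [-0.4 -0.6 13.6] w 19.9 60.01136898994446 t 12.3 j7 -1.0309539289993317
[-0.09217906  0.57005135 -0.1447765 ]
```

```bash

python3 -m jog '[{"delta_pos":[0,0,0],"delta_rot":[0,0,1],"fingers":255},{"delta_pos":[0,0,0],"delta_rot":[0,0,1],"fingers":255},{"delta_pos":[0,0,0],"delta_rot":[0,0,1],"fingers":255},{"delta_pos":[0,0,0],"delta_rot":[0,0,0],"fingers":255},{"delta_pos":[0,0,0],"delta_rot":[0,0,0],"fingers":255},{"delta_pos":[0,0,0],"delta_rot":[0,0,0],"fingers":255},{"delta_pos":[0,0,0],"delta_rot":[0,0,0],"fingers":255},{"delta_pos":[0,0,0],"delta_rot":[0,0,0],"fingers":255}]' 60 | head -2
python3 -c "
from h import *
from cell import bot
s=bot.read_state();togo(s,(522,-224,126),-117.8);print(s['torque'])"
python3 -m jog '[{"delta_pos":[0,0,0],"delta_rot":[0,0,1],"fingers":255},{"delta_pos":[0,0,0],"delta_rot":[0,0,1],"fingers":255},{"delta_pos":[0,0,0],"delta_rot":[0,0,1],"fingers":255},{"delta_pos":[0,0,0],"delta_rot":[0,0,0],"fingers":255},{"delta_pos":[0,0,0],"delta_rot":[0,0,0],"fingers":255},{"delta_pos":[0,0,0],"delta_rot":[0,0,0],"fingers":255},{"delta_pos":[0,0,0],"delta_rot":[0,0,0],"fingers":255},{"delta_pos":[0,0,0],"delta_rot":[0,0,0],"fingers":255}]' 60 |head -2
python3 -c "
from h import *
from cell import bot
s=bot.read_state();togo(s,(522,-224,126),-117.8);print(s['torque'])"
```

```text
time: 13.1
eef_pos: [523.9, -225.4, 125.7]
tcp [ 523.9 -225.4  125.7] yang -119.71 d_tool [-2.3 -0.3 -0.3] rotz -1.91 tilt(deg x,y) [ 0.28 -0.13] F [-0.   1.1 12.8] w 19.8 60.01060366630554 t 13.1 j7 -1.0724271002373975
[0.25236928 0.26295611 0.23167172]
time: 13.9
eef_pos: [524.7, -224.6, 125.8]
tcp [ 524.7 -224.6  125.8] yang -122.51 d_tool [-2.6  1.  -0.2] rotz -4.71 tilt(deg x,y) [ 0.29 -0.09] F [ 0.4  2.6 14.6] w 20.2 60.423797965049744 t 13.9 j7 -1.113173461257855
[ 0.61836772 -0.03683281  1.15185699]
```

Torque now at 1.15 N m: this is the stop. I ease the twist, let the lid rise with the tool, then open.

```bash

python3 -m jog '[{"delta_pos":[0,0,0],"delta_rot":[0,0,-1.5],"fingers":255},{"delta_pos":[0,0,0],"delta_rot":[0,0,0],"fingers":255},{"delta_pos":[0,0,-2],"delta_rot":[0,0,0],"fingers":255},{"delta_pos":[0,0,-2],"delta_rot":[0,0,0],"fingers":255},{"delta_pos":[0,0,-2],"delta_rot":[0,0,0],"fingers":255},{"delta_pos":[0,0,-1],"delta_rot":[0,0,0],"fingers":255},{"delta_pos":[0,0,0],"delta_rot":[0,0,0],"fingers":255},{"delta_pos":[0,0,0],"delta_rot":[0,0,0],"fingers":255}]' 30
python3 -c "
from h import *
from cell import bot
s=bot.read_state();togo(s,(522,-224,134),-117.8);print(s['torque'])"
```

```text
time: 14.7
eef_pos: [524.5, -224.6, 132.3]
ee_rot: [-0.0, 0.963, -0.269, 0.003]
force: [4.0, 1.4, 10.1]
gripper_width: 0.224
gripper_force: 29.9
tcp [ 524.5 -224.6  132.3] yang -121.2 d_tool [-2.4  0.8 -1.7] rotz -3.4 tilt(deg x,y) [ 0.31 -0.08] F [ 4.   1.4 10.1] w 19.8 29.916914105415344 t 14.7 j7 -1.101021060656255
[ 0.53276443 -0.3903552   0.07319802]
```

```bash

python3 -m jog '[{"delta_pos":[0,0,-1],"delta_rot":[0,0,0],"fingers":180},{"delta_pos":[0,0,0],"delta_rot":[0,0,0],"fingers":120},{"delta_pos":[0,0,0],"delta_rot":[0,0,0],"fingers":120},{"delta_pos":[0,0,0],"delta_rot":[0,0,0],"fingers":120},{"delta_pos":[0,0,0],"delta_rot":[0,0,0],"fingers":120},{"delta_pos":[0,0,-5],"delta_rot":[0,0,0],"fingers":120},{"delta_pos":[0,0,-15],"delta_rot":[0,0,0],"fingers":120},{"delta_pos":[0,0,-20],"delta_rot":[0,0,0],"fingers":120}]' 30
python3 -m jog '[{"delta_pos":[0,0,-25],"delta_rot":[0,0,0],"fingers":120},{"delta_pos":[0,0,-25],"delta_rot":[0,0,0],"fingers":120},{"delta_pos":[0,0,-25],"delta_rot":[0,0,0],"fingers":120},{"delta_pos":[0,0,-25],"delta_rot":[0,0,0],"fingers":120},{"delta_pos":[0,40,0],"delta_rot":[0,0,0],"fingers":120},{"delta_pos":[0,40,0],"delta_rot":[0,0,0],"fingers":120},{"delta_pos":[0,40,0],"delta_rot":[0,0,0],"fingers":120},{"delta_pos":[0,40,0],"delta_rot":[0,0,0],"fingers":120}]'
python3 - <<'E'
from h import *
from cell import bot,snapshot
im=[]
for n,uv in(("side",(293,255)),("top",(343,190))):
    s=snapshot(n);pickle.dump(s,open(n+"2.pkl","wb"));x,y=uv
    c=cv2.resize(s["frame"][y-50:y+50,x-33:x+33,::-1],(396,600),interpolation=cv2.INTER_CUBIC)
    for z0,col in((90,(0,255,0)),):
        b=box(522,-224,np.radians(-28),z0)[1::2];q=((proj(s,[b[0],b[1],b[3],b[2]])-[x-33,y-50]+.5)*96).astype(np.int32);cv2.polylines(c,[q],True,col,1,cv2.LINE_AA,4)
    im.append(c)
cv2.imwrite("pics/locked.png",np.hstack(im))
E
```

```text
time: 15.5
eef_pos: [521.2, -224.1, 172.5]
ee_rot: [0.0, 0.963, -0.27, -0.001]
force: [0.4, -0.1, 0.4]
gripper_width: 0.53
gripper_force: 0.0
time: 16.3
eef_pos: [437.5, -362.3, 273.0]
ee_rot: [0.0, 0.963, -0.27, 0.001]
force: [0.2, -0.6, -0.4]
gripper_width: 0.529
gripper_force: 0.0
```

View pics/locked.png

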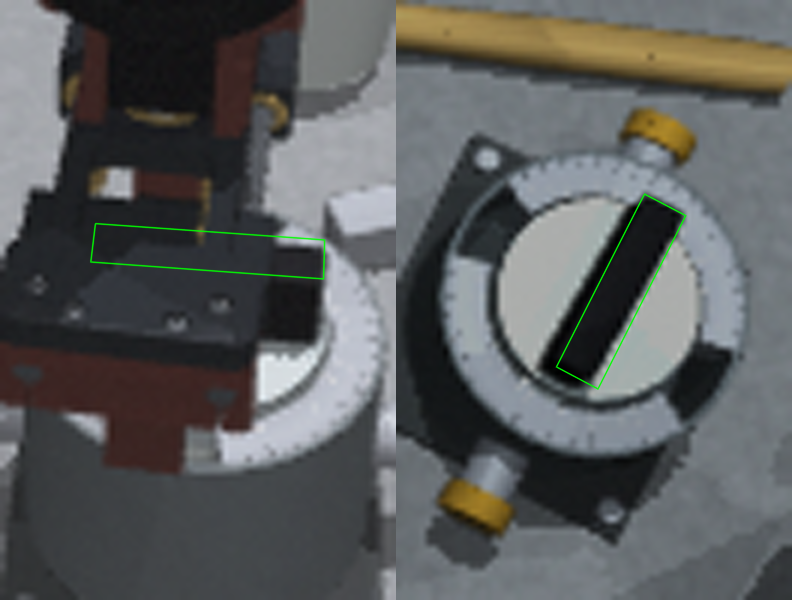

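The top view shows the lid seated, bar from (660,215) to (575,370), roughly along the ports at (655,135) and (475,505). I move the arm clear of the side view and measure angle and height.

```bash

python3 -m jog '[{"delta_pos":[0,0,-20],"delta_rot":[0,0,0],"fingers":120},{"delta_pos":[0,-45,-10],"delta_rot":[0,0,0],"fingers":120},{"delta_pos":[0,-45,0],"delta_rot":[0,0,0],"fingers":120},{"delta_pos":[0,-45,0],"delta_rot":[0,0,0],"fingers":120},{"delta_pos":[0,-45,0],"delta_rot":[0,0,0],"fingers":120},{"delta_pos":[0,-45,0],"delta_rot":[0,0,0],"fingers":120},{"delta_pos":[0,-45,0],"delta_rot":[0,0,0],"fingers":120},{"delta_pos":[0,-45,0],"delta_rot":[0,0,0],"fingers":120}]' |head -2
python3 -m jog '[{"delta_pos":[45,0,0],"delta_rot":[0,0,0],"fingers":120},{"delta_pos":[45,0,0],"delta_rot":[0,0,0],"fingers":120},{"delta_pos":[45,0,0],"delta_rot":[0,0,0],"fingers":120},{"delta_pos":[45,0,0],"delta_rot":[0,0,0],"fingers":120},{"delta_pos":[0,-40,0],"delta_rot":[0,0,0],"fingers":120},{"delta_pos":[0,-40,0],"delta_rot":[0,0,0],"fingers":120},{"delta_pos":[0,-40,0],"delta_rot":[0,0,0],"fingers":120},{"delta_pos":[0,0,0],"delta_rot":[0,0,0],"fingers":120}]' |head -2
python3 - <<'E'
from h import *
from cell import snapshot
S={"side":snapshot("side"),"top":pickle.load(open("top2.pkl","rb"))};T={}
for n,s in S.items():
    u=proj(s,[(522,-224,140)])[0];x,y=np.int32(u);roi=(x-30,y-30,x+30,y+30)
    n_,l,st,_=cv2.connectedComponentsWithStats((s["frame"].max(2)<50).astype(np.uint8));k=l[y,x];print(n,k,st[k])
    T[n]=(roi,(l==k)[roi[1]:roi[3],roi[0]:roi[2]].astype(float))
cost=lambda p,ns:sum(abs(softmask(S[n],box(*p),T[n][0])-T[n][1]).sum() for n in ns)
p0=np.array([522,-224,np.radians(-28),90.])
for ns in(("top",),("side",),("top","side")):
    r=minimize(cost,p0,args=(ns,),method="Nelder-Mead",options=dict(maxiter=800,initial_simplex=[p0]+[p0+d for d in np.diag([4,4,.1,6])]));print(ns,r.x.round(1),np.degrees(r.x[2]).round(1),r.fun)
f=S["side"]["frame"][200:310,220:368,::-1];cv2.imwrite("pics/final.png",cv2.resize(f,(800,594),interpolation=cv2.INTER_CUBIC))
E
```

```text
time: 17.2
eef_pos: [602.9, -89.2, 302.7]
time: 18.0
eef_pos: [821.5, -73.5, 301.2]
side 44 [276 243  37  19 582]
top 160 [334 173  23  32 294]
('top',) [ 5.233e+02 -2.227e+02 -5.000e-01  9.200e+01] -31.0 38.453125
('side',) [ 5.438e+02 -1.827e+02 -5.000e-01  3.990e+01] -29.6 37.5
('top', 'side') [ 5.241e+02 -2.235e+02 -5.000e-01  8.670e+01] -30.8 127.28125
```

View pics/final.png

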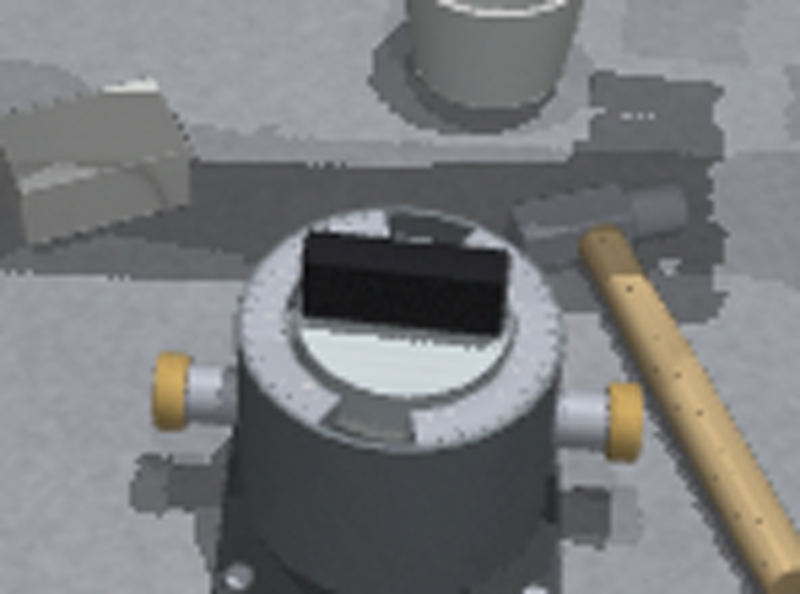

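```bash
python3 -c "
from cell import bot
print(bot.finish_job())"
```

```text
the job is handed in; nothing more can be done
None
```

The lid is in the pot, turned clockwise to the stop and released; I handed the job in at about 18 s and got no verdict back. Camera fits put its bar about 3° off the ports (8° allowed) and its centre about 118–123 mm up (118.5–124 mm required); the spring still pushing past ring height on release points to the lock recess, and I touched no bystander or look-alike.

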